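# Load the beam gauge into the photometer's tilt-out holder

## Robot

A 6-joint arm with a two-finger parallel gripper is mounted at the origin on a cart in front of the work surface, level with it; the furniture and walls round the work are solid. World frame = base frame: x ahead of the robot, y to its left, z up, the work surface at z = 0. Lengths are in mm, angles in rad, forces in N, time in s.
With the tool pointing down it reaches from about 300 to 825 mm from the base axis. Payload 5.4 kg.
Tool frame: the origin (TCP) lies midway between the tips of the shut fingers; the grasp point (between the pads) lies 19 mm behind it; z points along the fingers, y is the line along which they close (so a half turn about z gives the same grasp; the last joint's range is limited). The gripper opens to 92 mm and grips with 3 to 60 N. Pads are 20 mm wide; open, the fingers measure 128 mm over their backs; the gripper's body (75 mm by 189 mm) begins 69 mm behind the grasp point.
Start: joints at [1.12, 0.158, 1.597, -0, 1.386, -0.21], TCP at [137.137, 558.39, 214.601] pointing down, gripper open.
Joint ranges: [-2.91, 2.91], [-0.94, 2.29], [0.18, 2.7], [-1.29, 4.43], [0.17, 2.64], [-3, 3]. Speed limits (rad/s): [2.57, 2.57, 3.14, 3.14, 3.14, 3.14].

## Interface

Orientations are given as a unit quaternion [x, y, z, w].
In Python, from plant import manip gives the robot as it stands.
- The arm moves only by the tool arm_command, never from a script. Its argument "commands" is a list of rows, each a list of 5 numbers: the shift along the tool's x, y, z as a fraction of full scale, then the turn about the tool's z as a fraction of full scale, then the finger opening in mm, from 0 to 91.9. In form: [[tx, ty, tz, roll, claw], ...]. A call has 1 to 5 rows; each row is the pose to reach, as a shift and turn from the pose commanded when the call began, along the tool's axes at that moment; what a row does not reach only later rows make up. Full scale, the value 1, is 0.8 m for a shift and 45 degrees for a turn. A row lasts 1/12 s, in which the tool goes at most 41.7 mm and 7.16 degrees, less where a joint would pass 70% of its speed; a pose out of reach is approached as far as the arm can. A call with a number of a shift or a turn outside -1 to 1 is refused whole. A call with a gripper value outside its range is refused whole. The fingers move at their own pace and stop on an object; "newtons" is the grip in N (left out, the last holds). Time passes only in rows, so rows that repeat a pose let the fingers close. It gives the time, the measured TCP pose, the force, the opening and the grip force at its end, in the units of the state.
- manip.get_obs(): the state, without advancing time (a new reading comes with each control period).
- manip.camera(name): name is "scene" or "side" or "wrist"; returns (picture, depth): 384x512x3 uint8, red, green, blue; 384x512 float32, mm along the optical axis (not along the pixel's ray), 0 where there is no reading.
- manip.camera_model(name): a dict with "intrinsics" (3x3 intrinsics, pixels), "xyz" and "orientation" of the camera in the world. Camera axes: x right, y up, looking along -z (the intrinsics and any distortion apply to the point x, -y, -z); pixel columns grow to the right and rows downward; lengths in mm; the calibration is good to about 2 mm. A picture is of the moment at which its call begins: read the wrist's pose just before it. camera_model takes no time and is no camera call; for the wrist camera it gives the pose at the moment of the call.
- manip.sign_off(): hands the job in; it is judged then, once.
The state is a dict: "time": time; "qpos": joint angles; "qd": joint speeds; "joint_efforts": joint torques, N m; "position": TCP position; "ee_rot": TCP orientation; "force": force on the tool from outside, world axes, zero at the start; "torque": the same for the moment, N m; "gripper_width": opening from 0.0 (shut) to 1.0 (fully open); "finger_force": force on a finger pad.
Only numpy, scipy, OpenCV 4.12 (cv2) and the standard library are available. Lean on these libraries where they do the work, as an engineer would, in place of code of your own. Each camera call takes 0.05 s, during which the arm holds its last target. There are 200 camera calls.

## Task

Get the bench photometer ready for its beam check: tilt its slide holder out to the stop by the pull tab, take the flat gauge with the round sight hole from the gauge stand and slide it down into the tilted holder until it is fully home on its shoulders. Then let go of the gauge and swing the holder fully shut again with the gauge in it. Leave the gauge with the upright slit standing in the stand and do not disturb the timer, screwdriver and brown bottle.

Things in the scene. Friction and masses are not known exactly. Their poses are not given: they have to be found in the camera images.
- photometer: white fixed instrument, 190x236x190 mm. Origin: underside, under the mid-plane of its holder bay, 105 mm behind the holder's hinge; x to its back, y to its left (control side on the right, y -61 to -171), z up. Left cheek: y 55 to 65. Hood over the bay: underside z 164, top 190, front edge x -121; shut, the slot is under it. A seated gauge passes 8 mm under the hood. Base tray: to x -135, z 26
- holder (a joint): tilt of the grey slide holder about the hinge along its foot (axis along the photometer's y). 0 = shut (upright), grows as the top tilts out toward the photometer's front; stop at 0.53 rad (30 degrees). Stiff hinge: it stays where it is left (about 0.2 N m)
- holder_hinge (a point): point on the holder's hinge axis, in the middle, 34 mm above the bench. Axes of the holder (they tilt with it): z up the slot, x to its back, y to its left. The holder is 76 mm wide (y), 22 mm thick (x), and 92 mm high from the hinge
- holder_mouth (a point): centre of the slot's mouth at the holder's rim, 92 mm along the holder's z from the hinge. Slot: 7.5 mm wide in the holder's x, 50 mm in its y, 78 mm deep, with lips that flare to about 13 mm (x) and 56 mm (y) over the top 8 mm
- holder_seat (a point): point in the slot 72 mm below the mouth, where the gauge's origin lies when it is fully home (shoulders on the rim)
- holder_tab (a point): grip point of the black pull tab on the holder's front, 36 mm in front of and 78 mm above the hinge in the holder's frame. The tab is an upright fin 10 mm thick (y), 18 mm high (z), standing out to 50 mm in front of the hinge plane
- gauge_stand: low grey block on a dark steel plate, 60 x 196 x 32 mm, fixed; origin at the centre of its underside. Two slots, 7.5 x 49 mm, 28 mm deep, at y = +45 and -45 mm hold the two gauges upright; which gauge is in which slot varies
- gauge_round: gauge to load: flat aluminium blade 5 mm thick (x), 46 wide (y), 72 long (z), round sight hole 18 mm across; on top a head 10 thick (x), 70 wide (y), 30 high (z 72 to 102), whose ends stand out as shoulders. Origin: middle of the blade's lower edge, 4 mm above the bench at the start; z up to the head. 0.1 kg
- gauge_slit: the other gauge, to be left in its slot: same size, but with an upright slit 5 x 24 mm in place of the round hole
- timer: bystander: small pale bench timer 66 x 62 x 21 mm, origin at the centre of its underside
- screwdriver: bystander: screwdriver with orange handle, 194 mm long, lying on the bench, 27 mm high
- drop_bottle: bystander: brown glass dropping bottle with white cap, 35 mm across, 70 mm high, origin at the centre of its underside

How it is judged (in metres and radians):
On the way, in this order (a step that is already met when the one before it is completed fails the run):
1. the holder is tilted out to its stop (within about 3 degrees) (value of joint holder above 0.47 rad), for 0.2 s.
2. the round-hole gauge is fully home in the tilted-out holder and let go (value of joint holder above 0.38 rad and distance between gauge_round and holder_seat below 0.005 m and angle between the z axis of gauge_round and the z axis of holder_seat, either way round below 0.1 rad and contact force between the fingers and gauge_round below 0.1 N), for 0.2 s.
At the end, for the whole second after the job is handed in: The holder is shut (within 0.05 rad), the round-hole gauge sits in it fully home (origin within 5 mm of holder_seat, in line within 0.1 rad) and at rest, and the slit gauge still stands in its slot of the stand (value of joint holder below 0.05 rad and distance between gauge_round and holder_seat below 0.005 m and angle between the z axis of gauge_round and the z axis of holder_seat, either way round below 0.1 rad and linear speed of gauge_round below 0.02 m/s and horizontal distance between gauge_slit and gauge_stand below 0.055 m and height (world z) of gauge_slit below 0.01 m and angle between gauge_slit's own z axis and vertical below 0.3 rad); the robot touches nothing.
It fails at once if the slit gauge is pulled from the stand (distance of gauge_slit from where it was at the start of the episode above 0.02 m).
It fails at once if the timer, the screwdriver or the brown bottle is pushed away or tipped (distance of any of timer, screwdriver, drop_bottle from where it was at the start of the episode above 0.03 m or angle between drop_bottle's own z axis and vertical above 0.5 rad).
It also fails if it takes over 70 s, if anything falls off the work surface, if the arm or the gripper's body presses on something with over 40 N, if the wrist force passes 120 N, or if a joint passes its speed limit or range.

## Working session

There is one attempt and no reset: what is moved stays moved. The work goes in short steps, Python scripts to look and compute and a tool call to move; the robot and the scene stay as the last step left them, time stands still between calls to the robot, and variables do not carry over. Pictures are saved under pics/ and viewed, at most 11 in all, crops included, and the job is handed in when it is done.

Besides the shell and the picture viewer there is one more tool, called by a JSON object that holds its "fn" and its "kwargs". arm_command: Moves the arm, as the interface text tells. Shift numbers are shares of 0.8 m and turn numbers shares of 45 degrees, none past 1 either way. Its arguments: {"type":"object","properties":{"commands":{"type":"array"},"newtons":{"type":"number"}},"required":["commands"]}

```bash
ls; mkdir -p pics; cat > h.py <<'E'
from plant import manip
import numpy as np, cv2
from scipy.spatial.transform import Rotation as R
def snap(n):
    m=manip.camera_model(n); p,d=manip.camera(n); return m,p,d
def cloud(m,d):
    K=np.array(m["intrinsics"]); v,u=np.indices(d.shape)
    c=np.stack([(u-K[0,2])/K[0,0]*d,-(v-K[1,2])/K[1,1]*d,-d],-1)
    return R.from_quat(m["orientation"]).apply(c.reshape(-1,3)).reshape(c.shape)+np.array(m["xyz"])
E
python3 - <<'E'
from h import *
o=manip.get_obs(); print(o)
ims=[]
for n in("scene","side","wrist"):
    m,p,d=snap(n); print(n,m); np.savez(f"pics/{n}0.npz",p=p,d=d,c=cloud(m,d)); cv2.imwrite(f"pics/{n}0.png",p[:,:,::-1])
    ims.append(p[:,:,::-1])
E
```

```text
pics
{'time': 0.0, 'qpos': array([ 1.11989400e+00,  1.59059710e-01,  1.59824671e+00,  2.07932242e-05,
        1.38621357e+00, -2.10127666e-01]), 'qd': array([ 0.00187177,  0.00018292, -0.00047082, -0.00091609, -0.00027584,
       -0.00084438]), 'joint_efforts': array([-1.56104510e-03, -3.85562754e+01, -3.22101867e+01,  6.99262298e-02,
        3.80000321e-02, -1.71024835e-04]), 'position': array([136.85574386, 557.81673091, 213.60570335]), 'ee_rot': array([ 1.20098591e-01,  9.92761502e-01, -9.08193526e-04, -3.22404412e-04]), 'force': array([-0.08404795, -0.19694026, -0.26238813]), 'torque': array([-0.03119265,  0.02110117, -0.00891615]), 'finger_force': 0.0, 'gripper_width': 0.999704296766821}
scene {'intrinsics': array([[366.11425506,   0.        , 257.94721962],
       [  0.        , 366.11425506, 188.15204275],
       [  0.        ,   0.        ,   1.        ]]), 'xyz': array([-214.91204361, -148.1133573 ,  738.91848042]), 'orientation': array([ 0.33989099, -0.2564374 , -0.54571485,  0.72174045])}
side {'intrinsics': array([[361.41240909,   0.        , 251.48278898],
       [  0.        , 361.41240909, 193.24351131],
       [  0.        ,   0.        ,   1.        ]]), 'xyz': array([-238.02335786, -509.32028274,  638.52880366]), 'orientation': array([ 0.44975056, -0.23296803, -0.393993  ,  0.76695492])}
wrist {'intrinsics': array([[304.42638341,   0.        , 260.2383305 ],
       [  0.        , 304.42638341, 195.75611501],
       [  0.        ,   0.        ,   1.        ]]), 'xyz': array([ 62.15806944, 575.54103582, 383.47125424]), 'orientation': array([-0.10624344, -0.0818575 ,  0.61159988,  0.77971614])}
```

View pics/scene0.png

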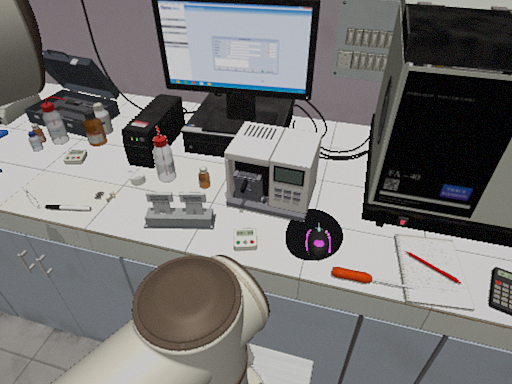

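View pics/side0.png

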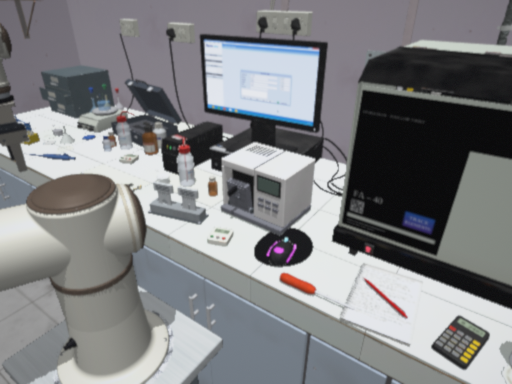

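The scene view shows the photometer at (272,170), the stand with two gauges at (180,210), the timer at (245,239), the bottle at (204,178) and the screwdriver at (370,277). The side view shows the same layout. Next I'll measure positions.

```bash
python3 - <<'E'
import numpy as np,cv2
a=np.load("pics/scene0.npz");b=np.load("pics/side0.npz")
A=cv2.resize(a["p"][110:260,130:330,::-1],None,fx=4,fy=4,interpolation=cv2.INTER_CUBIC)
cv2.imwrite("pics/cropA.png",A)
for n,z,box in(("scene",a,(130,330,110,260)),("side",b,(140,330,135,260))):
    c=z["c"];print(n)
    # sample grid of points
    for v in range(box[2],box[3],12):
        print(v,' '.join("%d:%d,%d,%d"%(u,*c[v,u]) for u in range(box[0],box[1],14)))
E
```

```text
scene
110 130:1001,766,-1 144:787,548,136 158:802,503,135 172:839,470,121 186:1028,515,20 200:902,391,101 214:902,335,109 228:853,262,144 242:855,212,150 256:957,192,101 270:976,144,99 284:987,93,100 298:1139,65,28 312:1139,8,36 326:1137,-47,45
122 130:695,547,139 144:712,506,136 158:734,468,130 172:825,469,81 186:971,492,0 200:824,358,98 214:818,302,110 228:830,256,111 242:846,210,109 256:859,164,109 270:870,117,110 284:905,75,98 298:1090,54,1 312:1086,-2,11 326:1123,-54,0
134 130:647,522,126 144:650,472,133 158:614,398,166 172:809,468,40 186:762,386,81 200:762,333,90 214:763,282,98 228:769,235,102 242:644,143,190 256:655,105,190 270:666,66,190 284:677,27,190 298:688,-10,190 312:700,-49,189 326:1029,-66,0
146 130:636,525,87 144:644,478,90 158:598,396,133 172:793,467,0 186:758,390,34 200:757,336,45 214:763,286,50 228:575,161,189 242:584,124,190 256:593,87,191 270:607,51,189 284:615,14,190 298:624,-22,191 312:637,-59,189 326:946,-78,0
158 130:639,540,34 144:640,486,44 158:586,396,97 172:627,373,74 186:735,384,0 200:749,337,0 214:763,290,0 228:544,151,172 242:544,111,179 256:543,72,188
[... 3543 characters left out ...]
12,36 280:537,-60,54 294:608,-70,20 308:664,-91,0 322:692,-127,-2
231 140:48,-85,301 154:340,274,-13 168:354,225,-1 182:381,191,-2 196:402,153,1 210:433,124,-4 224:432,66,19 238:480,52,-1 252:502,15,0 266:528,-18,0 280:526,-69,21 294:574,-90,3 308:607,-121,-3 322:631,-156,-2
243 140:45,-84,278 154:338,281,-61 168:340,214,-33 182:339,150,-4 196:360,114,-1 210:379,76,3 224:391,33,15 238:428,12,1 252:454,-19,0 266:473,-55,4 280:453,-113,41 294:521,-120,3 308:544,-153,4 322:572,-185,0
255 140:353,392,-172 154:356,315,-137 168:340,222,-83 182:338,155,-50 196:338,95,-22 210:344,45,-2 224:364,12,0 238:387,-19,0 252:409,-51,0 266:429,-84,2 280:416,-136,35 294:475,-146,1 308:497,-178,2 322:523,-209,0
```

View pics/cropA.png

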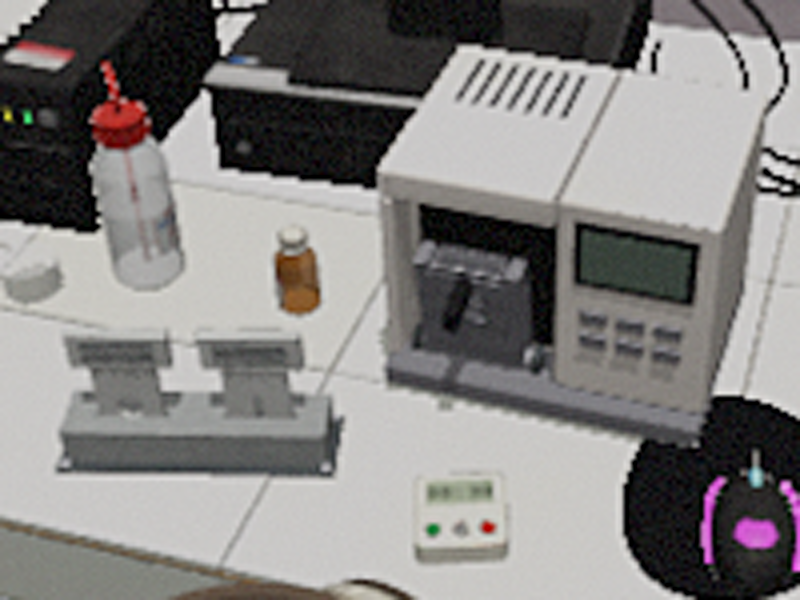

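View pics/wrist0.png

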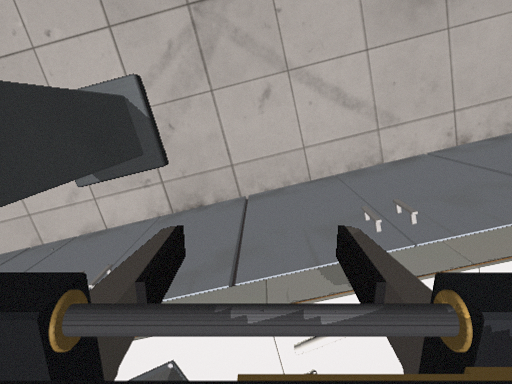

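The crop shows both gauges in the stand, with heads at crop (118,345) and (250,345). The hole types aren't readable from here. The holder is shut and its tab is at crop (460,300). The wrist view only shows the bench edge. Next I'll fit the photometer and stand frames.

```bash
cat >> h.py <<'E'
def rect(pts):
    (cx,cy),(w,h),a=cv2.minAreaRect(np.float32(pts[:,:2])); return np.round([cx,cy,w,h,a],1)
E
python3 - <<'E'
from h import *
o=manip.get_obs();Rm=R.from_quat(o["ee_rot"]).as_matrix();print(Rm.round(3))
for n in("scene","side"):
    z=np.load(f"pics/{n}0.npz");c=z["c"];k=z["p"];X,Y,Z=c[...,0],c[...,1],c[...,2]
    def sel(x0,x1,y0,y1,z0,z1):
        m=((X>x0)&(X<x1)&(Y>y0)&(Y<y1)&(Z>z0)&(Z<z1)).astype(np.uint8)
        m=cv2.morphologyEx(m,cv2.MORPH_OPEN,np.ones((2,2),np.uint8)); return c[m>0]
    print(n,"top",rect(sel(480,780,-140,230,184,196)))
    q=sel(525,552,-60,0,60,170)   # control front face
    print(" front fit dx/dy",np.polyfit(q[:,1],q[:,0],1), len(q))
    for nm,y0,y1 in(("L",265,345),("Rr",170,262)):
        q=sel(390,500,y0,y1,98,112); print(" head",nm,rect(q),q.mean(0).round(1),len(q))
    q=sel(360,500,150,390,26,36);print(" stand",rect(q),len(q))
    q=sel(500,570,40,160,20,30);print(" tray",q.min(0),np.polyfit(q[:,1],q[:,0],1))
    # dark tab candidates
    q=sel(500,560,50,150,90,130);print(" tabpts",len(q),q[np.argsort(q[:,0])[:12]].round(0).tolist())
E
```

```text
[[-0.971  0.238 -0.001]
 [ 0.238  0.971 -0.001]
 [ 0.    -0.001 -1.   ]]
scene top [ 380.9   22.9 1214.7  247.8    4.5]
 front fit dx/dy [3.96001065e-01 5.50424117e+02] 689
 head L [481.4 311.9 126.6  61.3   2.2] [430.4 309.3  98.9] 118
 head Rr [163.3  78.9 879.7  66.7  26.6] [447.1 220.2 103.6] 103
 stand [107.7 109.6 804.6 186.1  25.6] 639
 tray [525.34216961  36.31149219  13.95635205] [4.61646418e-03 5.37630880e+02]
 tabpts 392 [[-215.0, -148.0, 739.0], [500.0, 100.0, 111.0], [500.0, 97.0, 111.0], [502.0, 100.0, 113.0], [504.0, 98.0, 115.0], [504.0, 101.0, 114.0], [505.0, 98.0, 111.0], [505.0, 96.0, 108.0], [505.0, 96.0, 104.0], [508.0, 96.0, 109.0], [508.0, 97.0, 112.0], [508.0, 99.0, 115.0]]
side top [ 353.2  -85.3 1428.   279.4   24.6]
 front fit dx/dy [1.18018296e-02 5.37077651e+02] 557
 head L [481.3 368.6 202.7  53.1  48.4] [432.5 310.3  96.2] 66
 head Rr [ 156.8  -70.9 1178.3   61.3   45. ] [443.5 215.8 104.8] 70
 stand [ 158.5 -121.9 1094.9  175.    53.4] 396
 tray [-238.02335786 -509.32028274   15.9893592 ] [  0.96918003 444.87527746]
 tabpts 305 [[501.0, 96.0, 108.0], [502.0, 97.0, 111.0], [503.0, 97.0, 103.0], [504.0, 94.0, 100.0], [504.0, 98.0, 113.0], [504.0, 98.0, 116.0], [505.0, 95.0, 110.0], [505.0, 95.0, 103.0], [505.0, 96.0, 106.0], [507.0, 104.0, 113.0], [508.0, 97.0, 111.0], [509.0, 94.0, 105.0]]
```

```bash
cat >> h.py <<'E'
def go(xyz,yaw=None):
    """fractions from present pose to world TCP xyz; yaw deg = world heading of tool y minus 90"""
    o=manip.get_obs();M=R.from_quat(o["ee_rot"]).as_matrix()
    s=M.T@(np.array(xyz)-o["position"])/800
    y0=np.degrees(np.arctan2(M[1,1],M[0,1]))-90
    r=0 if yaw is None else -(yaw-y0)/45
    print("now",o["position"].round(1),"yaw %.1f"%y0,"F",o["force"].round(1),"t %.1f"%o["time"],"-> shift",s.round(4),"roll %.3f"%r)
E
python3 -c "
from h import *
go((390,200,340),0)"
```

```text
now [136.9 558.  213.9] yaw -13.8 F [-0.5 -0.7  0.9] t 0.1 -> shift [-0.4139 -0.3593 -0.1573] roll -0.307
```

{"fn": "arm_command", "kwargs": {"commands": [[-0.42,-0.355,-0.157,-0.3,91],[-0.42,-0.355,-0.157,-0.3,91],[-0.42,-0.355,-0.157,-0.3,91],[-0.42,-0.355,-0.157,-0.3,91],[-0.42,-0.355,-0.157,-0.3,91]]}}

```text
time: 0.57
position: [254.1, 396.3, 271.4]
ee_rot: [0.002, 1.0, -0.0, -0.0]
force: [1.2, -1.1, -0.2]
gripper_width: 0.988
finger_force: 0.0
```

```bash
python3 -c "
from h import *
go((390,200,340),0)"
```

```text
now [254.1 396.3 271.4] yaw -0.2 F [ 1.2 -1.1 -0.2] t 0.6 -> shift [-0.1709 -0.2447 -0.0857] roll -0.005
```

{"fn": "arm_command", "kwargs": {"commands": [[-0.17,-0.245,-0.085,0,91],[-0.17,-0.245,-0.085,0,91],[-0.17,-0.245,-0.085,0,91],[-0.17,-0.245,-0.085,0,91],[-0.17,-0.245,-0.085,0,91]]}}

```text
time: 0.98
position: [367.6, 231.0, 328.8]
ee_rot: [0.002, 1.0, 0.0, 0.0]
force: [-0.4, 0.0, -0.3]
gripper_width: 0.993
finger_force: 0.0
```

{"fn": "arm_command", "kwargs": {"commands": [[-0.03,-0.045,-0.015,0,91],[-0.03,-0.045,-0.015,0,91],[-0.03,-0.045,-0.015,0,91]]}}

```text
time: 1.23
position: [392.0, 195.1, 340.7]
ee_rot: [0.005, 1.0, 0.0, 0.0]
force: [-0.2, -0.7, 0.3]
gripper_width: 0.996
finger_force: 0.0
```

```bash
python3 - <<'E'
from h import *
go((390,200,340),0)
m,p,d=snap("wrist");np.savez("pics/w1.npz",p=p,d=d,c=cloud(m,d));cv2.imwrite("pics/w1.png",cv2.resize(p[:,:,::-1],None,fx=1.5,fy=1.5,interpolation=cv2.INTER_CUBIC))
print(m)
E
```

```text
now [392.  195.1 340.7] yaw -0.6 F [-0.2 -0.7  0.3] t 1.2 -> shift [0.0026 0.0061 0.0009] roll -0.012
{'intrinsics': array([[304.42638341,   0.        , 260.2383305 ],
       [  0.        , 304.42638341, 195.75611501],
       [  0.        ,   0.        ,   1.        ]]), 'xyz': array([314.88572519, 195.33130407, 510.36787106]), 'orientation': array([-0.09571064, -0.09452965,  0.69726412,  0.70407838])}
```

View pics/w1.png

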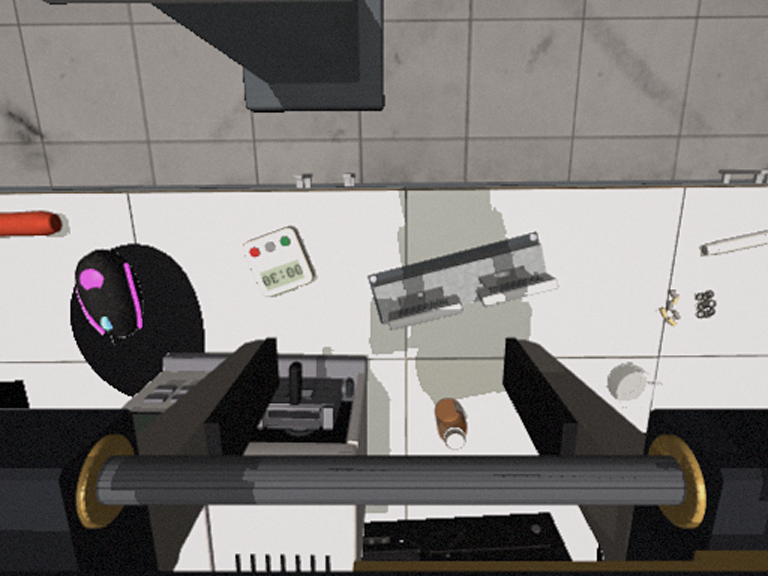

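The wrist view, with world +x down and +y right, shows the gauges at (425,307) and (517,290). The tab is at (295,380), the holder at (295,415) and the photometer tray edge at row 357. Next I'll fit these.

```bash
cat >> h.py <<'E'
def sel(c,x0,x1,y0,y1,z0,z1):
    X,Y,Z=c[...,0],c[...,1],c[...,2]
    return c[(X>x0)&(X<x1)&(Y>y0)&(Y<y1)&(Z>z0)&(Z<z1)]
E
python3 - <<'E'
from h import *
for n in("w1","scene0","side0"):
    c=np.load(f"pics/{n}.npz")["c"]; print(n)
    for nm,y0,y1 in(("L",266,360),("Rr",165,264)):
        q=sel(c,390,500,y0,y1,102,111)
        if len(q): print(" head",nm,rect(q),"z %.1f"%np.median(q[:,2]),len(q))
    q=sel(c,360,500,150,390,28,36);print(" standtop",rect(q),len(q))
    q=sel(c,490,800,-160,220,184,196);print(" top",rect(q),"z %.1f"%np.median(q[:,2]),len(q))
    q=sel(c,500,560,-90,170,22,30);print(" tray",rect(q),len(q))
    # tray front edge line: min x per y bin
    if len(q):
        e=np.array([(y,np.percentile(q[abs(q[:,1]-y)<4,0],5)) for y in range(-70,150,8) if (abs(q[:,1]-y)<4).sum()>5])
        if len(e)>3: print("  edge",np.polyfit(e[:,0],e[:,1],1))
    q=sel(c,495,530,70,125,104,124);print(" tab",rect(q),q.min(0).round(0),q.max(0).round(0),len(q))
    q=sel(c,530,600,50,150,118,132);print(" rim",rect(q),len(q))
E
```

```text
w1
 head L [426.5 312.8  10.   69.   14.2] z 105.2 364
 head Rr [448.6 226.3  10.3  69.7  14.7] z 105.3 346
 standtop [437.3 270.1  44.  184.2  14.1] 1918
 top [598.6  83.  159.7 119.9  88.9] z 189.5 5035
 tray [540.3  47.9 234.3  33.   88.4] 995
  edge [2.65814012e-02 5.24043502e+02]
 tab [512.5 100.7  11.4  34.9  87.2] [495.  95. 104.] [530. 107. 119.] 200
 rim [542.5 102.7  71.1  22.   88.6] 469
scene0
 head L [429.5 313.4  13.8  67.9  13. ] z 105.0 90
 head Rr [450.7 225.7  11.7  67.8  14. ] z 105.4 72
 standtop [440.3 270.3  46.7 184.1  14.1] 627
 top [629.9  44.9 235.8 181.   88.1] z 190.0 3013
 tray [542.2  47.3 233.8  34.2  88. ] 501
  edge [2.68733288e-02 5.27208672e+02]
 tab [513.3 100.3  10.1  31.7  86.4] [498.  96. 104.] [529. 106. 119.] 50
 rim [555.5 100.7  98.7  49.5  87.4] 285
side0
 head L [426.8 310.6   9.5  64.6  15.6] z 105.0 43
 head Rr [449.1 225.1  14.9  68.7  13.6] z 104.7 53
 standtop [438.4 269.3  48.8 185.8  15.5] 380
 top [626.1  43.4 235.8 179.1  88.7] z 189.7 1860
 tray [540.2  45.  235.   37.   89.7] 366
  edge [2.78090260e-02 5.25620743e+02]
 tab [513.  100.2  11.8  33.4  88.4] [496.  94. 104.] [530. 106. 119.] 45
 rim [555.5 105.   89.   49.1  87.5] 188
```

```bash
python3 - <<'E'
from h import *
c=np.load("pics/w1.npz")["c"]
q=sel(c,470,535,90,110,80,135); q=q[np.argsort(q[:,0])]
print("tab profile x:zmax");
for x in range(480,535,4):
    r=q[abs(q[:,0]-x)<2]
    if len(r): print(x,r[:,2].max().round(1),r[:,2].min().round(1),r[:,1].min().round(1),r[:,1].max().round(1),len(r))
for y in (80,120):
    print("profile y",y)
    q=sel(c,515,600,y-5,y+5,20,200)
    for x in range(516,580,4):
        r=q[abs(q[:,0]-x)<2]
        if len(r): print(x,np.percentile(r[:,2],[0,50,100]).round(1),len(r))
q=sel(c,525,600,40,155,122,136)
print("rim y",np.percentile(q[:,1],[1,99]))
q=sel(c,530,570,0,170,184,194); 
for y in (60,80,100,120,140):
    r=q[abs(q[:,1]-y)<5]; print("hood front at y",y,r[:,0].min().round(1) if len(r) else None)
E
```

```text
tab profile x:zmax
496 113.6 96.8 97.5 106.0 36
500 114.2 100.3 96.2 106.8 25
504 114.4 100.5 95.9 106.7 23
508 115.0 102.1 95.6 106.6 26
512 115.6 103.0 97.2 106.7 22
516 116.3 100.2 94.9 106.5 22
520 117.1 100.3 96.8 105.8 26
524 117.7 101.2 96.7 105.8 26
528 118.8 101.7 96.7 105.6 24
532 123.9 102.6 90.4 109.2 55
profile y 80
524 [21.  21.  21.1] 2
528 [21.6 24.1 26.1] 14
532 [ 25.7 113.6 124. ] 34
536 [ 25.8  95.4 119.2] 55
540 [ 52.8 173.4 185.8] 98
544 [ 38.3  45.7 111.3] 8
548 [ 99.2 116.4 125.3] 70
552 [124.2 124.9 126.1] 8
572 [ 91.3 102.2 115.8] 47
576 [ 96.3 106.9 114.7] 18
profile y 120
528 [21.9 23.9 26.5] 17
532 [ 24.  113.9 123. ] 33
536 [ 24.3 102.4 124. ] 68
540 [ 22.6 168.4 184. ] 115
544 [23.9 40.1 56.4] 39
548 [ 24.2 112.9 122.8] 53
552 [ 97.7 123.5 126.4] 38
572 [107.9 113.2 115.8] 3
576 [ 87.9 102.4 115.2] 61
rim y [ 68.47921371 137.32917131]
hood front at y 60 None
hood front at y 80 538.5
hood front at y 100 539.0
hood front at y 120 540.1
hood front at y 140 None
```

The holder starts ajar at about 0.15 rad. The hinge is near (555,100) and the photometer yaw is about -1.5°. I'll go over the tab.

{"fn": "arm_command", "kwargs": {"commands": [[-0.136,-0.117,0.225,0.02,30],[-0.136,-0.117,0.225,0.02,30],[-0.136,-0.117,0.225,0.02,30],[-0.136,-0.117,0.225,0.02,30],[-0.136,-0.117,0.225,0.02,30]]}}

```text
time: 1.7
position: [488.4, 112.8, 175.3]
ee_rot: [0.009, 1.0, 0.0, -0.0]
force: [0.2, 1.2, 0.4]
gripper_width: 0.652
finger_force: 0.0
```

```bash
python3 -c "
from h import *
go((501,101.6,160),-1.5)"
```

```text
now [488.4 112.8 175.3] yaw -1.0 F [0.2 1.2 0.4] t 1.7 -> shift [-0.0161 -0.0137  0.0191] roll 0.011
```

{"fn": "arm_command", "kwargs": {"commands": [[-0.012,-0.01,0.019,0.01,30],[-0.012,-0.01,0.019,0.01,30],[-0.012,-0.01,0.019,0.01,30],[-0.012,-0.01,0.019,0.01,30],[-0.012,-0.01,0.019,0.01,30]]}}

```text
time: 2.12
position: [498.7, 104.7, 164.0]
ee_rot: [0.013, 1.0, 0.0, 0.001]
force: [-0.1, -0.5, -0.3]
gripper_width: 0.329
finger_force: 0.0
```

```bash
python3 -c "
from h import *
go((501,101.6,104),-1.5);print(manip.get_obs()['gripper_width'])"
```

```text
now [498.7 104.7 164. ] yaw -1.5 F [-0.1 -0.5 -0.3] t 2.1 -> shift [-0.0028 -0.0038  0.075 ] roll -0.000
0.32888675831933456
```

{"fn": "arm_command", "kwargs": {"commands": [[-0.003,-0.004,0.04,0,30],[-0.003,-0.004,0.075,0,30],[-0.003,-0.004,0.075,0,30],[-0.003,-0.004,0.075,0,30],[-0.003,-0.004,0.075,0,30]]}}

```text
time: 2.53
position: [501.9, 100.4, 104.5]
ee_rot: [0.014, 1.0, -0.0, 0.002]
force: [0.1, -0.1, 0.6]
gripper_width: 0.327
finger_force: 0.0
```

{"fn": "arm_command", "kwargs": {"commands": [[0,0,0,0,0],[0,0,0,0,0],[0,0,0,0,0],[0,0,0,0,0],[0,0,0,0,0]], "newtons": 20}}

```text
time: 2.95
position: [501.7, 101.5, 103.7]
ee_rot: [0.015, 1.0, 0.002, 0.001]
force: [-0.6, 6.0, 3.2]
gripper_width: 0.103
finger_force: 20.0
```

```bash
python3 -c "
from h import *
go((501,101.6,104),-1.5);o=manip.get_obs();print(o['gripper_width']*92,o['finger_force'])"
```

```text
now [501.7 101.5 103.7] yaw -1.7 F [-0.6  6.   3.2] t 3.0 -> shift [ 0.0008  0.     -0.0003] roll -0.004
9.500352728209803 20.000858902931213
```

{"fn": "arm_command", "kwargs": {"commands": [[0.01,0,0.005,0,0],[0.018,0,0.014,0,0],[0.026,0,0.024,0,0],[0.033,0,0.031,0,0],[0.036,0,0.034,0,0]]}}

```text
time: 3.37
position: [476.3, 102.2, 77.8]
ee_rot: [0.015, 1.0, 0.002, 0.006]
force: [8.5, 5.8, 12.5]
gripper_width: 0.101
finger_force: 20.0
```

{"fn": "arm_command", "kwargs": {"commands": [[0.002,0,0.001,0,0],[0.002,0,0.001,0,0],[0.002,0,0.001,0,0]]}}

```text
time: 3.62
position: [476.4, 102.2, 77.9]
ee_rot: [0.015, 1.0, 0.002, 0.007]
force: [9.3, 7.1, 2.5]
gripper_width: 0.11
finger_force: 20.0
```

```bash
python3 - <<'E'
from h import *
go((501,101.6,104),-1.5);o=manip.get_obs();print(o['gripper_width']*92,o['finger_force'])
for n in("scene","side"):
    m,p,d=snap(n);c=cloud(m,d);np.savez(f"pics/{n}1.npz",p=p,d=d,c=c)
    q=sel(c,490,560,60,145,60,125)
    for y in (75,85,118,128):
        r=q[abs(q[:,1]-y)<4]
        print(n,y,[(x,r[abs(r[:,0]-x)<3,2].max().round(0)) for x in range(495,560,6) if (abs(r[:,0]-x)<3).any()])
E
```

```text
now [476.4 102.2  77.9] yaw -1.7 F [9.3 7.1 2.5] t 3.6 -> shift [-0.0312  0.0002 -0.0322] roll -0.005
10.148090370256602 19.986709356307983
scene 75 [(501, np.float64(108.0)), (507, np.float64(111.0)), (513, np.float64(114.0)), (519, np.float64(118.0)), (525, np.float64(111.0)), (531, np.float64(65.0))]
scene 85 [(501, np.float64(108.0)), (507, np.float64(108.0)), (513, np.float64(104.0)), (519, np.float64(117.0)), (525, np.float64(110.0)), (531, np.float64(89.0))]
scene 118 [(507, np.float64(100.0)), (513, np.float64(107.0)), (525, np.float64(95.0)), (531, np.float64(94.0))]
scene 128 []
side 75 [(501, np.float64(109.0)), (507, np.float64(112.0)), (513, np.float64(114.0)), (519, np.float64(80.0)), (525, np.float64(69.0)), (531, np.float64(61.0))]
side 85 [(501, np.float64(108.0)), (507, np.float64(102.0)), (513, np.float64(93.0)), (519, np.float64(118.0)), (525, np.float64(71.0)), (531, np.float64(62.0))]
side 118 [(531, np.float64(70.0))]
side 128 []
```

{"fn": "arm_command", "kwargs": {"commands": [[-0.001,0,0,0,30],[-0.001,0,0,0,30],[-0.001,0,0,0,30],[0.02,0,-0.04,0,30],[0.04,0,-0.08,0,30]]}}

```text
time: 4.13
position: [435.3, 101.6, 136.0]
ee_rot: [0.015, 1.0, -0.0, -0.004]
force: [0.8, 0.2, 1.1]
gripper_width: 0.329
finger_force: 0.0
```

{"fn": "arm_command", "kwargs": {"commands": [[0.05,0.04,-0.04,0,91],[0.09,0.08,-0.06,-0.1,91],[0.13,0.12,-0.06,-0.2,91],[0.15,0.16,-0.05,-0.25,91],[0.15,0.2,0.0,-0.25,91]]}}

```text
time: 4.55
position: [327.3, 250.2, 157.5]
ee_rot: [-0.085, 0.996, 0.001, 0.005]
force: [1.7, -0.6, 0.5]
gripper_width: 0.665
finger_force: 0.0
```

```bash
python3 -c "
from h import *
go((325,275,130),14.2)"
```

```text
now [327.3 250.2 157.5] yaw 9.7 F [ 1.7 -0.6  0.5] t 4.5 -> shift [-0.0021  0.031   0.0345] roll -0.100
```

{"fn": "arm_command", "kwargs": {"commands": [[0,0.02,0.03,-0.09,91],[0,0.02,0.03,-0.09,91],[0,0.02,0.03,-0.09,91],[0,0.02,0.03,-0.09,91]]}}

```text
time: 4.88
position: [324.4, 262.9, 129.7]
ee_rot: [-0.118, 0.993, -0.0, 0.0]
force: [-0.1, 0.4, -0.1]
gripper_width: 0.956
finger_force: 0.0
```

```bash
python3 - <<'E'
from h import *
go((325,275,130),14.2)
m,p,d=snap("wrist");c=cloud(m,d);np.savez("pics/w2.npz",p=p,d=d,c=c);cv2.imwrite("pics/w2.png",cv2.resize(p[:,:,::-1],None,fx=1.5,fy=1.5,interpolation=cv2.INTER_CUBIC))
for nm,y0,y1 in(("L",270,360),("Rr",165,269)):
    q=sel(c,390,500,y0,y1,102,111); print(" head",nm,rect(q),"z %.1f"%np.median(q[:,2]),len(q))
E
```

```text
now [324.4 262.9 129.7] yaw 13.6 F [-0.1  0.4 -0.1] t 4.9 -> shift [-0.0043  0.0145 -0.0004] roll -0.014
 head L [426.5 313.   11.5  69.2  14.5] z 105.1 1110
 head Rr [448.6 226.4  11.5  69.4  13.1] z 105.2 1119
```

View pics/w2.png

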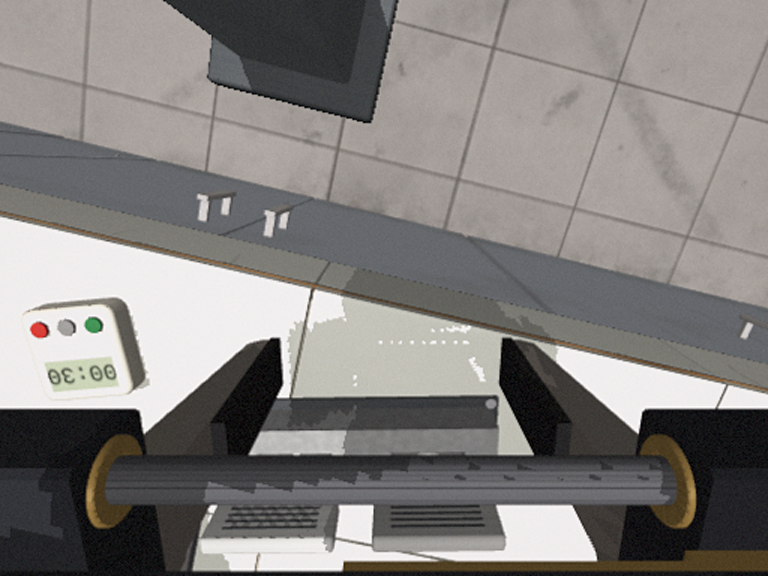

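The wrist view shows the heads at (270,525) and (440,525), but the gripper bar hides the blades. I'll zoom the fixed cameras to identify the holes.

```bash
python3 - <<'E'
from h import *
a=np.load("pics/scene0.npz");b=np.load("pics/side0.npz")
A=cv2.resize(a["p"][188:222,140:218,::-1],(780,300),interpolation=cv2.INTER_LANCZOS4)
B=cv2.resize(b["p"][175:218,145:213,::-1],(474,299),interpolation=cv2.INTER_LANCZOS4)
C=np.zeros((600,790,3),np.uint8);C[:300,:780]=A;C[300:599,:474]=B
cv2.imwrite("pics/gz.png",C)
E
```

```text
(no output)
```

View pics/gz.png

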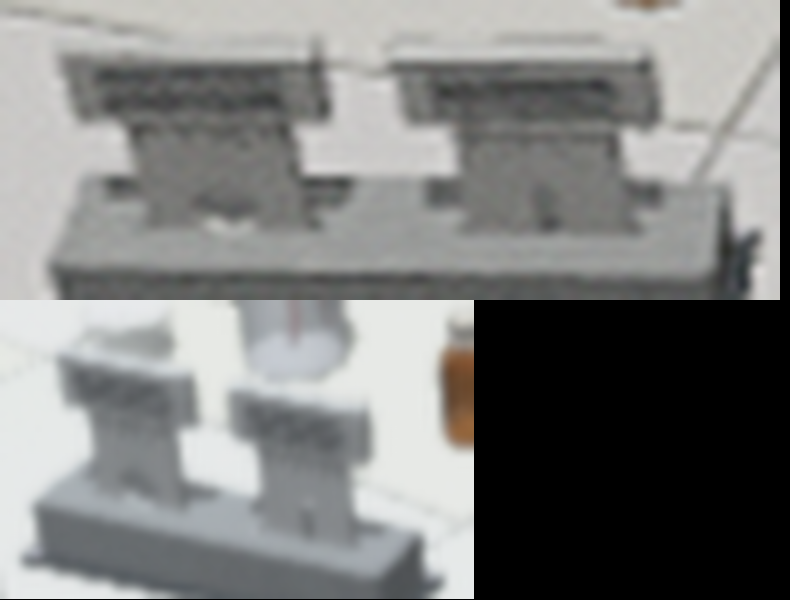

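The left (+y) gauge shows a wide white arc at (222,220), so it is the round one. The right one shows a narrow slot at (548,215). I'll grip the left gauge by its head ends, with an opening of about 73 mm.

{"fn": "arm_command", "kwargs": {"commands": [[0,0,-0.04,0,73],[-0.04,0.03,-0.04,-0.015,73],[-0.08,0.06,-0.035,-0.015,73],[-0.11,0.08,-0.03,-0.015,73],[-0.11,0.08,-0.03,-0.015,73]]}}

```text
time: 5.35
position: [398.3, 348.0, 153.8]
ee_rot: [-0.124, 0.992, 0.001, 0.001]
force: [-0.2, -0.7, -0.4]
gripper_width: 0.793
finger_force: 0.0
```

```bash
python3 -c "
from h import *
go((426.3,313.8,130),14.3)"
```

```text
now [398.3 348.  153.8] yaw 14.2 F [-0.2 -0.7 -0.4] t 5.3 -> shift [-0.0233 -0.0501  0.0297] roll -0.002
```

{"fn": "arm_command", "kwargs": {"commands": [[-0.023,-0.05,0.0,-0.002,73],[-0.023,-0.05,0.03,-0.002,73],[-0.023,-0.05,0.03,-0.002,73],[-0.023,-0.05,0.03,-0.002,73]]}}

```text
time: 5.68
position: [421.6, 310.9, 129.0]
ee_rot: [-0.124, 0.992, -0.0, -0.001]
force: [0.2, 0.2, 0.1]
gripper_width: 0.793
finger_force: 0.0
```

```bash
python3 -c "
from h import *
m,p,d=snap('wrist');c=cloud(m,d)
for nm,y0,y1 in(('L',270,360),('Rr',165,269)):
    q=sel(c,390,500,y0,y1,102,109); print(' head',nm,rect(q) if len(q)>5 else 0,len(q))
go((426.3,313.8,86),14.3)"
```

```text
head L [426.7 313.1  10.6  69.7  14. ] 1457
 head Rr [449.4 223.9  10.2  65.3  14.6] 1265
now [421.9 311.7 129.9] yaw 14.3 F [0.3 0.4 0.2] t 5.7 -> shift [-0.0059  0.0012  0.0548] roll 0.001
```

{"fn": "arm_command", "kwargs": {"commands": [[-0.0055,0.0015,0.01,0,73],[-0.0055,0.0015,0.02,0,73],[-0.0055,0.0015,0.02,0,73]]}}

```text
time: 5.98
position: [425.0, 314.5, 111.7]
ee_rot: [-0.126, 0.992, -0.0, -0.001]
force: [-0.7, -0.5, -0.4]
gripper_width: 0.795
finger_force: 0.0
```

```bash
python3 -c "
from h import *
go((426.4,313.9,86),14.3)"
```

```text
now [425.  314.5 111.7] yaw 14.5 F [-0.7 -0.5 -0.4] t 6.0 -> shift [-0.0016 -0.0012  0.0322] roll 0.003
```

{"fn": "arm_command", "kwargs": {"commands": [[-0.0015,-0.001,0.0,0.003,73],[-0.0015,-0.001,0.006,0.003,73],[-0.0015,-0.001,0.01,0.003,73],[-0.0015,-0.001,0.012,0.003,73]]}}

```text
time: 6.32
position: [427.0, 314.0, 102.9]
ee_rot: [-0.124, 0.992, -0.0, -0.0]
force: [-0.5, 0.2, 0.6]
gripper_width: 0.793
finger_force: 0.0
```

```bash
python3 -c "
from h import *
go((426.4,313.9,86),14.3)"
```

```text
now [427.  314.  102.9] yaw 14.3 F [-0.5  0.2  0.6] t 6.3 -> shift [0.0007 0.0001 0.0211] roll -0.000
```

No contact, and the tips are below the head tops. I'll descend and close gently.

{"fn": "arm_command", "kwargs": {"commands": [[0,0,0.01,0,73],[0,0,0.021,0,73],[0,0,0.021,0,73],[0,0,0.021,0,60],[0,0,0.021,0,60]], "newtons": 8}}

```text
time: 6.73
position: [427.1, 313.9, 86.3]
ee_rot: [-0.124, 0.992, -0.0, -0.0]
force: [0.1, 0.3, -0.5]
gripper_width: 0.764
finger_force: 8.0
```

{"fn": "arm_command", "kwargs": {"commands": [[0,0,0,0,60],[0,0,0,0,60]]}}

```text
time: 6.9
position: [427.3, 314.0, 86.7]
ee_rot: [-0.124, 0.992, 0.0, -0.0]
force: [0.1, 0.4, -1.2]
gripper_width: 0.76
finger_force: 8.0
```

```bash
python3 -c "
from h import *
go((426.4,313.9,86),14.3);o=manip.get_obs();print(o['gripper_width']*92)"
```

```text
now [427.3 314.   86.7] yaw 14.3 F [ 0.1  0.4 -1.2] t 6.9 -> shift [0.0011 0.0001 0.0009] roll -0.000
69.87600389911351
```

{"fn": "arm_command", "kwargs": {"commands": [[0,0,-0.02,0,60],[0,0,-0.05,0,60],[0,0,-0.09,0,60],[0,0,-0.14,0,60],[0.005,-0.03,-0.18,0,60]]}}

```text
time: 7.32
position: [429.3, 292.0, 233.5]
ee_rot: [-0.126, 0.992, 0.001, 0.001]
force: [0.9, -0.3, -0.6]
gripper_width: 0.763
finger_force: 8.0
```

{"fn": "arm_command", "kwargs": {"commands": [[0.007,-0.04,-0.04,0.08,60],[0.011,-0.08,-0.08,0.16,60],[0.015,-0.12,-0.12,0.24,60],[0.018,-0.124,-0.12,0.32,60],[0.018,-0.124,-0.12,0.351,60]]}}

```text
time: 7.73
position: [441.7, 188.2, 330.5]
ee_rot: [0.016, 1.0, 0.0, 0.004]
force: [0.2, 0.7, -1.9]
gripper_width: 0.762
finger_force: 8.0
```

```bash
python3 - <<'E'
from h import *
o=manip.get_obs();print(o['gripper_width']*92,o['finger_force'])
go((440,190,330),-1.5)
m,p,d=snap("wrist");c=cloud(m,d);np.savez("pics/w3.npz",p=p,d=d,c=c)
q=sel(c,490,530,50,160,98,128);print("rim",rect(q),len(q))
for y in (75,95,110,125):
    r=q[abs(q[:,1]-y)<6]; print(y,[(x,r[abs(r[:,0]-x)<1.5,2].max().round(1)) for x in range(494,530,3) if (abs(r[:,0]-x)<1.5).any()])
q=sel(c,425,470,140,250,235,345);print("gauge",q.min(0).round(1),q.max(0).round(1),len(q))
P=np.vstack([cv2.resize(p[150:300,100:360,::-1],(780,450),interpolation=cv2.INTER_CUBIC)]);cv2.imwrite("pics/w3.png",P)
E
```

```text
70.11363848095496 7.996226996183395
now [441.7 188.2 330.5] yaw -1.8 F [ 0.2  0.7 -1.9] t 7.7 -> shift [0.0022 0.0022 0.0006] roll -0.008
rim [509.4 101.1  76.2  34.3  87.5] 681
75 [(500, np.float64(108.6)), (503, np.float64(111.3)), (506, np.float64(111.8)), (509, np.float64(114.6)), (512, np.float64(115.8)), (515, np.float64(117.9)), (518, np.float64(118.0))]
95 [(494, np.float64(99.9)), (497, np.float64(99.7)), (500, np.float64(102.8)), (503, np.float64(109.3)), (506, np.float64(107.6)), (509, np.float64(105.5)), (512, np.float64(103.7))]
110 [(494, np.float64(98.6)), (497, np.float64(99.3)), (500, np.float64(100.5)), (503, np.float64(109.7)), (506, np.float64(107.9)), (509, np.float64(105.3)), (512, np.float64(103.6)), (515, np.float64(116.0)), (518, np.float64(118.4)), (521, np.float64(116.0)), (524, np.float64(111.7)), (527, np.float64(107.4))]
125 [(500, np.float64(108.2)), (503, np.float64(109.1)), (506, np.float64(112.2)), (509, np.float64(112.4)), (512, np.float64(114.6)), (515, np.float64(117.1)), (518, np.float64(118.2)), (521, np.float64(116.7)), (524, np.float64(111.4))]
gauge [427.5 140.4 248.3] [445.7 235.7 345. ] 4177
```

View pics/w3.png

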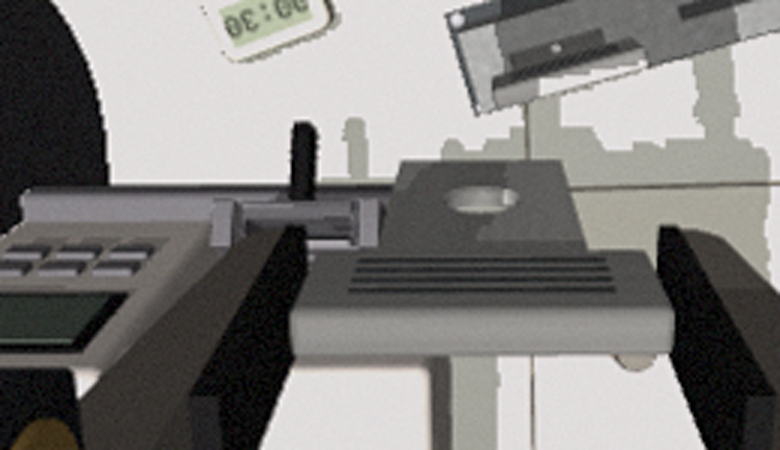

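The wrist crop confirms the held gauge has the round hole at (482,198), with the blade straight, and the slit gauge is still in the stand. The open rim is at about (230–370, 222). I'll check the blade's offset, then hover over the mouth.

```bash
python3 - <<'E'
from h import *
c=np.load("pics/w3.npz")["c"]
q=sel(c,425,450,160,217,244,326)
for z in range(246,326,6):
    r=q[abs(q[:,2]-z)<3]
    if len(r): print(z,r[:,0].min().round(1),np.median(r[:,0]).round(1),np.percentile(r[:,1],[1,99]).round(1),len(r))
E
```

```text
246 440.4 440.7 [165.9 190.4] 3
252 439.9 440.8 [165.1 209.6] 113
258 439.9 440.7 [165.1 209.7] 120
264 439.8 440.6 [165.  210.1] 127
270 439.7 440.5 [165.  209.7] 140
276 439.5 441.2 [165.2 209.6] 237
282 439.5 440.7 [164.9 210. ] 105
288 439.4 440.5 [165.1 210.2] 109
294 439.3 440.4 [165.2 210.2] 172
300 439.3 440.3 [165.3 209.8] 202
306 439.1 440.3 [165.2 209.9] 214
312 438.8 440.2 [165.3 210. ] 237
318 438.4 440.2 [165.7 209.9] 52
324 436.6 437.7 [160.7 216.2] 209
```

{"fn": "arm_command", "kwargs": {"commands": [[-0.09,-0.106,0.15,0,60],[-0.09,-0.106,0.15,0,60],[-0.09,-0.106,0.15,0,60],[-0.09,-0.106,0.15,0,60],[-0.09,-0.106,0.15,0,60]]}}

```text
time: 8.2
position: [506.7, 101.4, 197.9]
ee_rot: [0.014, 1.0, -0.0, -0.007]
force: [-0.8, 0.1, -1.6]
gripper_width: 0.761
finger_force: 8.0
```

{"fn": "arm_command", "kwargs": {"commands": [[0,0,0,0,60],[0,0,0,0,60]]}}

```text
time: 8.37
position: [509.1, 104.6, 206.2]
ee_rot: [0.012, 1.0, 0.0, -0.001]
force: [-0.2, -0.1, -0.3]
gripper_width: 0.764
finger_force: 8.0
```

```bash
python3 -c "
from h import *
go((512,101.2,208),-1.5)"
```

```text
now [509.1 104.6 206.2] yaw -1.4 F [-0.2 -0.1 -0.3] t 8.4 -> shift [-0.0037 -0.0042 -0.0023] roll 0.002
```

{"fn": "arm_command", "kwargs": {"commands": [[-0.001,-0.003,0,0,60],[-0.001,-0.003,0,0,60],[-0.001,-0.003,0,0,60]]}}

```text
time: 8.62
position: [510.8, 101.7, 207.9]
ee_rot: [0.013, 1.0, 0.0, 0.001]
force: [-0.6, 0.5, -1.3]
gripper_width: 0.758
finger_force: 8.0
```

```bash
python3 -c "
from h import *
m,p,d=snap('side')
cv2.imwrite('pics/s2.png',p[...,::-1])
go((510,101.9,190),-1.5)"
```

```text
now [510.7 101.6 207.7] yaw -1.5 F [-0.6 -0.6  0.1] t 8.7 -> shift [0.0009 0.0004 0.0221] roll 0.001
```

{"fn": "arm_command", "kwargs": {"commands": [[0.001,0,0.008,0,60],[0.001,0,0.015,0,60],[0.001,0,0.021,0,60],[0.001,0,0.022,0,60],[0.001,0,0.022,0,60]]}}

```text
time: 9.08
position: [509.0, 101.0, 188.2]
ee_rot: [0.013, 1.0, 0.0, -0.001]
force: [0.6, 0.0, -1.2]
gripper_width: 0.763
finger_force: 8.0
```

```bash
python3 -c "
from h import *
go((510,101.9,190),-1.5)"
```

```text
now [509.  101.  188.2] yaw -1.5 F [ 0.6  0.  -1.2] t 9.1 -> shift [-0.0012  0.0011 -0.0023] roll -0.000
```

{"fn": "arm_command", "kwargs": {"commands": [[0.004,0,0,0,60],[0.009,0,0,0,60],[0.0136,0,0.0004,0,60],[0.0136,0,0.0004,0,60]], "newtons": 6}}

```text
time: 9.42
position: [498.4, 101.3, 189.1]
ee_rot: [0.013, 1.0, -0.0, 0.0]
force: [0.6, -0.5, 0.2]
gripper_width: 0.76
finger_force: 6.0
```

```bash
python3 -c "
from h import *
go((498,101,188),-1.5);print(manip.get_obs()['torque'].round(2))"
```

```text
now [498.4 101.3 189.1] yaw -1.5 F [ 0.6 -0.5  0.2] t 9.4 -> shift [ 0.0005 -0.0003  0.0014] roll -0.000
[-0.07 -0.    0.03]
```

```bash
cat >> h.py <<'E'
def slope():
    o=manip.get_obs();m,p,d=snap("wrist");c=cloud(m,d);x,y,z=o["position"]
    q=sel(c,x-60,x+60,y-21,y+21,z-80,z-12)
    e=[]
    for zz in np.arange(z-78,z-12,5):
        r=q[abs(q[:,2]-zz)<2.5]
        if len(r)>3: e.append((zz,np.median(r[:,0]),np.percentile(r[:,0],5),len(r)))
    e=np.array(e); print(e.round(1).tolist())
    return m,p,d,c
E
python3 -c "
from h import *
m,p,d,c=slope()
cv2.imwrite('pics/w4.png',p[...,::-1])
"
```

```text
[[111.1, 503.8, 502.7, 65.0], [116.1, 503.6, 503.0, 67.0], [121.1, 503.2, 502.5, 83.0], [126.1, 502.8, 502.2, 84.0], [131.1, 502.8, 501.8, 139.0], [136.1, 502.5, 501.4, 126.0], [141.1, 501.8, 500.9, 66.0], [146.1, 501.1, 500.5, 57.0], [151.1, 500.7, 500.2, 97.0], [156.1, 500.3, 499.8, 115.0], [161.1, 499.9, 499.4, 134.0], [166.1, 499.8, 499.0, 207.0], [171.1, 540.0, 498.7, 360.0], [176.1, 540.4, 539.6, 186.0]]
```

{"fn": "arm_command", "kwargs": {"commands": [[0.006,0,0.001,0,60],[0.014,0,0.004,0,60],[0.021,0,0.006,0,60],[0.029,0,0.009,0,60],[0.029,0,0.009,0,60]]}}

```text
time: 9.88
position: [473.8, 102.2, 180.6]
ee_rot: [0.013, 1.0, 0.0, -0.001]
force: [0.3, -0.6, 0.6]
gripper_width: 0.76
finger_force: 6.0
```

```bash
python3 -c "
from h import *
go((465,101,177.4),-1.5)
slope()"
```

```text
now [473.8 102.2 180.6] yaw -1.5 F [ 0.3 -0.6  0.6] t 9.9 -> shift [ 0.0109 -0.0017  0.0041] roll 0.000
[[102.6, 502.7, 498.4, 87.0], [107.6, 503.2, 501.3, 288.0]]
```

{"fn": "arm_command", "kwargs": {"commands": [[0.004,-0.001,0.001,0,60],[0.008,-0.001,0.003,0,60],[0.011,-0.001,0.0045,0,60],[0.011,-0.001,0.0045,0,60]]}}

```text
time: 10.27
position: [466.1, 101.4, 177.5]
ee_rot: [0.013, 1.0, 0.0, -0.0]
force: [-0.5, 0.0, -0.3]
gripper_width: 0.764
finger_force: 6.0
```

```bash
python3 - <<'E'
from h import *
go((465,101,177.4),-1.5)
m,p,d=snap("side");m2,p2,d2=snap("scene")
C=np.zeros((600,800,3),np.uint8)
C[:,:400]=cv2.resize(p[125:245,195:275,::-1],(400,600),interpolation=cv2.INTER_CUBIC)
C[:,400:]=cv2.resize(p2[100:220,205:285,::-1],(400,600),interpolation=cv2.INTER_CUBIC)
cv2.imwrite("pics/c5.png",C)
for n,mm,dd in(("side",m,d),("scene",m2,d2)):
    c=cloud(mm,dd);q=sel(c,440,530,60,100,112,215)
    print(n,[(z,r[:,0].round(0).min(),r[:,0].max().round(0)) for z in range(112,212,8) for r in [q[abs(q[:,2]-z)<4]] if len(r)])
E
```

```text
now [466.1 101.4 177.5] yaw -1.5 F [-0.5  0.  -0.3] t 10.3 -> shift [ 0.0013 -0.0005  0.0002] roll -0.000
side [(112, np.float64(503.0), np.float64(521.0)), (120, np.float64(497.0), np.float64(521.0)), (128, np.float64(493.0), np.float64(503.0)), (136, np.float64(491.0), np.float64(499.0)), (144, np.float64(485.0), np.float64(492.0)), (152, np.float64(482.0), np.float64(491.0)), (160, np.float64(479.0), np.float64(485.0)), (168, np.float64(471.0), np.float64(479.0)), (176, np.float64(456.0), np.float64(474.0)), (184, np.float64(454.0), np.float64(466.0)), (192, np.float64(453.0), np.float64(468.0)), (200, np.float64(452.0), np.float64(467.0)), (208, np.float64(454.0), np.float64(458.0))]
scene [(112, np.float64(504.0), np.float64(523.0)), (120, np.float64(501.0), np.float64(522.0)), (128, np.float64(498.0), np.float64(504.0)), (136, np.float64(493.0), np.float64(497.0)), (144, np.float64(488.0), np.float64(495.0)), (152, np.float64(484.0), np.float64(489.0)), (160, np.float64(480.0), np.float64(488.0)), (168, np.float64(474.0), np.float64(480.0)), (176, np.float64(457.0), np.float64(474.0)), (184, np.float64(454.0), np.float64(469.0)), (192, np.float64(455.0), np.float64(466.0)), (200, np.float64(455.0), np.float64(469.0)), (208, np.float64(456.0), np.float64(458.0))]
```

View pics/c5.png

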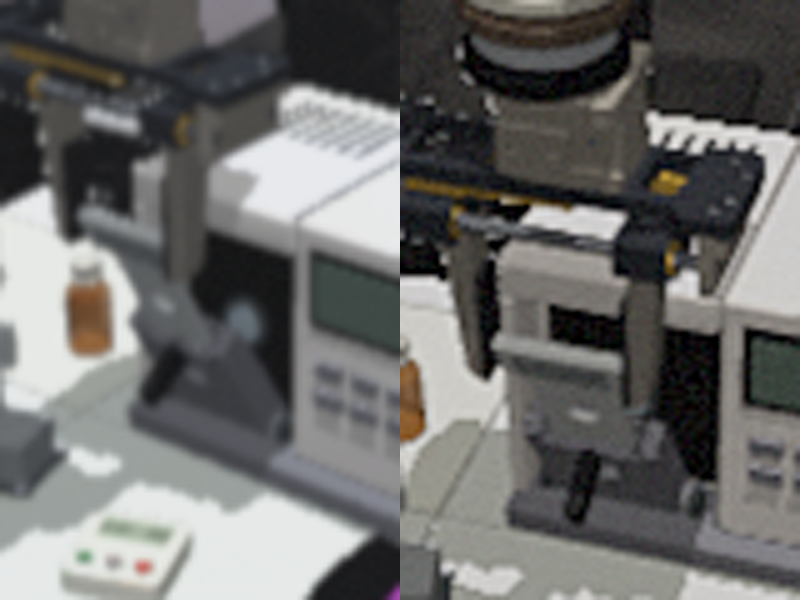

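The crops show the gauge tilted in line with the holder, with its foot in the mouth at about (200,320) left and (585,430) right. I'll slide it down the slot.

{"fn": "arm_command", "kwargs": {"commands": [[-0.004,0,0.007,0,60],[-0.008,0,0.014,0,60],[-0.012,0,0.021,0,60],[-0.016,0,0.028,0,60],[-0.02,0,0.035,0,60]]}}

```text
time: 10.78
position: [483.0, 100.9, 149.0]
ee_rot: [0.013, 1.0, -0.0, -0.0]
force: [0.6, -0.9, 0.6]
gripper_width: 0.757
finger_force: 6.0
```

{"fn": "arm_command", "kwargs": {"commands": [[-0.004,0,0.007,0,60],[-0.008,0,0.014,0,60],[-0.012,0,0.021,0,60],[-0.016,0,0.028,0,60],[-0.016,0,0.028,0,60]]}}

```text
time: 11.2
position: [495.2, 100.5, 126.1]
ee_rot: [0.013, 1.0, 0.0, -0.001]
force: [0.8, 0.4, -0.8]
gripper_width: 0.758
finger_force: 6.0
```

```bash
python3 - <<'E'
from h import *
go((498,101,121.3),-1.5)
for n in("side","scene"):
    m,p,d=snap(n)
    c=cloud(m,d);q=sel(c,440,535,60,100,90,215)
    print(n,[(z,r[:,0].round(0).min(),r[:,0].max().round(0)) for z in range(96,180,8) for r in [q[abs(q[:,2]-z)<4]] if len(r)])
E
```

```text
now [495.2 100.5 126.1] yaw -1.5 F [ 0.8  0.4 -0.8] t 11.2 -> shift [-0.0035  0.0007  0.0059] roll -0.000
side [(96, np.float64(485.0), np.float64(533.0)), (104, np.float64(501.0), np.float64(525.0)), (112, np.float64(500.0), np.float64(524.0)), (120, np.float64(499.0), np.float64(518.0)), (128, np.float64(482.0), np.float64(497.0)), (136, np.float64(482.0), np.float64(494.0)), (144, np.float64(482.0), np.float64(496.0)), (152, np.float64(482.0), np.float64(494.0)), (160, np.float64(483.0), np.float64(484.0)), (168, np.float64(482.0), np.float64(484.0)), (176, np.float64(482.0), np.float64(485.0))]
scene [(96, np.float64(485.0), np.float64(531.0)), (104, np.float64(499.0), np.float64(517.0)), (112, np.float64(501.0), np.float64(514.0)), (120, np.float64(501.0), np.float64(507.0)), (128, np.float64(483.0), np.float64(501.0)), (136, np.float64(485.0), np.float64(497.0)), (144, np.float64(483.0), np.float64(501.0)), (152, np.float64(484.0), np.float64(497.0)), (160, np.float64(483.0), np.float64(486.0)), (168, np.float64(484.0), np.float64(486.0)), (176, np.float64(483.0), np.float64(488.0))]
```

{"fn": "arm_command", "kwargs": {"commands": [[-0.0015,0,0.003,0,60],[-0.003,0,0.005,0,60],[-0.004,0,0.007,0,60],[-0.004,0,0.007,0,60]]}}

```text
time: 11.63
position: [498.5, 100.5, 121.5]
ee_rot: [0.013, 1.0, -0.0, -0.0]
force: [0.1, 0.4, -0.5]
gripper_width: 0.76
finger_force: 6.0
```

{"fn": "arm_command", "kwargs": {"commands": [[-0.001,0,0.002,0,60],[-0.001,0,0.002,0,60],[-0.001,0,0.002,0,60]]}}

```text
time: 11.88
position: [499.4, 100.5, 120.3]
ee_rot: [0.013, 1.0, -0.0, -0.0]
force: [0.1, -0.0, -1.0]
gripper_width: 0.759
finger_force: 6.0
```

```bash
python3 - <<'E'
from h import *
go((498,101,121.3),-1.5)
E
```

```text
now [499.4 100.5 120.3] yaw -1.5 F [ 0.1 -0.  -1. ] t 11.9 -> shift [ 0.0018  0.0006 -0.0013] roll -0.000
```

{"fn": "arm_command", "kwargs": {"commands": [[-0.001,0,0.002,0,60],[-0.002,0,0.0035,0,60],[-0.002,0,0.0035,0,60]]}}

```text
time: 12.13
position: [501.0, 100.5, 118.3]
ee_rot: [0.013, 1.0, -0.0, -0.0]
force: [-5.5, 0.1, 4.8]
gripper_width: 0.758
finger_force: 6.0
```

```bash
python3 - <<'E'
from h import *
go((498,101,121.3),-1.5)
m,p,d,c=slope()
q=sel(c,470,530,60,140,118,150)
for y in (85,100,115):
    r=q[abs(q[:,1]-y)<5]; print(y,[(x,r[abs(r[:,0]-x)<1.5,2].max().round(1)) for x in range(478,520,3) if (abs(r[:,0]-x)<1.5).any()])
E
```

```text
now [501.  100.5 118.3] yaw -1.5 F [-5.5  0.1  4.8] t 12.1 -> shift [ 0.0037  0.0005 -0.0038] roll -0.000
[[75.3, 543.8, 543.3, 29.0], [80.3, 471.7, 470.9, 11.0], [85.3, 474.7, 471.2, 171.0], [90.3, 482.5, 477.1, 231.0], [95.3, 491.4, 485.7, 242.0], [100.3, 498.8, 494.4, 198.0], [105.3, 501.8, 501.1, 25.0]]
85 [(490, np.float64(138.2)), (493, np.float64(140.4)), (496, np.float64(142.0)), (499, np.float64(142.0)), (502, np.float64(140.3)), (505, np.float64(135.6)), (511, np.float64(124.8)), (517, np.float64(118.2))]
100 [(493, np.float64(139.8)), (496, np.float64(141.6)), (499, np.float64(142.6)), (502, np.float64(140.8)), (505, np.float64(136.4)), (511, np.float64(124.7)), (517, np.float64(118.1))]
115 [(493, np.float64(139.3)), (496, np.float64(140.9)), (499, np.float64(142.1)), (502, np.float64(140.8)), (505, np.float64(136.4)), (511, np.float64(125.4)), (517, np.float64(118.3))]
```

Contact shows the shoulders are on the rim. I'll release.

{"fn": "arm_command", "kwargs": {"commands": [[0.001,0,-0.002,0,80],[0.001,0,-0.002,0,80],[0.001,0,-0.002,0,80],[0.001,0,-0.002,0,80]]}}

```text
time: 12.52
position: [500.4, 100.5, 119.1]
ee_rot: [0.013, 1.0, -0.0, 0.0]
force: [0.6, 0.5, -0.2]
gripper_width: 0.875
finger_force: 0.0
```

{"fn": "arm_command", "kwargs": {"commands": [[0,0,-0.01,0,80],[0,0,-0.03,0,80],[0,0,-0.07,0,80],[0.02,0,-0.11,0,80],[0.05,0.02,-0.15,0,80]]}}

```text
time: 12.93
position: [462.0, 115.4, 240.0]
ee_rot: [0.015, 1.0, -0.001, 0.0]
force: [0.4, 0.5, 1.0]
gripper_width: 0.871
finger_force: 0.0
```

```bash
python3 - <<'E'
from h import *
go((430,190,260),-1.5)
m,p,d,=snap("wrist");c=cloud(m,d)
q=sel(c,470,535,60,145,60,150)
for y in (85,100,115):
    r=q[abs(q[:,1]-y)<5]; print(y,[(x,r[abs(r[:,0]-x)<1.5,2].max().round(1)) for x in range(478,532,3) if (abs(r[:,0]-x)<1.5).any()])
for n in("side","scene"):
    m,p,d=snap(n);c=cloud(m,d);q=sel(c,470,540,58,145,100,150)
    for y in (67,80,100):
        r=q[abs(q[:,1]-y)<5];print(n,y,[(x,r[abs(r[:,0]-x)<2,2].max().round(1)) for x in range(480,532,4) if (abs(r[:,0]-x)<2).any()])
E
```

```text
now [462.  115.4 240. ] yaw -1.7 F [0.4 0.5 1. ] t 12.9 -> shift [ 0.0427  0.092  -0.0251] roll -0.004
85 [(490, np.float64(137.4)), (493, np.float64(140.9)), (496, np.float64(142.4)), (499, np.float64(142.3)), (502, np.float64(140.1)), (505, np.float64(135.5)), (508, np.float64(128.8)), (517, np.float64(118.5)), (520, np.float64(116.6)), (523, np.float64(111.4)), (526, np.float64(108.4)), (529, np.float64(100.0))]
100 [(478, np.float64(89.6)), (481, np.float64(92.0)), (484, np.float64(93.1)), (487, np.float64(95.5)), (490, np.float64(97.8)), (493, np.float64(139.1)), (496, np.float64(141.0)), (499, np.float64(142.4)), (502, np.float64(140.8)), (505, np.float64(136.2)), (508, np.float64(128.1)), (517, np.float64(118.1)), (520, np.float64(117.3)), (523, np.float64(110.8)), (526, np.float64(108.2)), (529, np.float64(99.4))]
115 [(493, np.float64(139.9)), (496, np.float64(141.4)), (499, np.float64(143.2)), (502, np.float64(140.8)), (505, np.float64(137.2)), (508, np.float64(129.6)), (517, np.float64(118.0)), (520, np.float64(117.7)), (523, np.float64(111.0)), (526, np.float64(108.9))]
s
[... 527 characters left out ...]
np.float64(117.2)), (508, np.float64(114.6)), (512, np.float64(107.3)), (516, np.float64(101.7))]
scene 67 [(496, np.float64(141.0)), (500, np.float64(142.4)), (504, np.float64(122.1)), (508, np.float64(127.2)), (512, np.float64(112.4)), (516, np.float64(118.9)), (520, np.float64(119.0)), (528, np.float64(102.9))]
scene 80 [(492, np.float64(138.1)), (496, np.float64(142.2)), (500, np.float64(139.9)), (504, np.float64(140.9)), (508, np.float64(117.0)), (512, np.float64(106.7)), (516, np.float64(106.7))]
scene 100 [(496, np.float64(139.7)), (500, np.float64(142.2)), (504, np.float64(139.1)), (508, np.float64(114.0)), (512, np.float64(107.6)), (516, np.float64(106.2)), (520, np.float64(102.8))]
```

The head top sits about 31 mm above the rim along the slot, so the gauge is seated. I'll close the fingers and go down in front of the tab.

{"fn": "arm_command", "kwargs": {"commands": [[0.04,-0.018,0.03,0,0],[0.04,-0.018,0.08,0,0],[0.04,-0.018,0.13,0,0],[0.04,-0.018,0.18,0,0],[0.04,-0.018,0.215,0,0]], "newtons": 20}}

```text
time: 13.5
position: [426.3, 103.2, 61.9]
ee_rot: [0.013, 1.0, -0.0, -0.003]
force: [-0.2, -0.4, -0.3]
gripper_width: 0.53
finger_force: 0.0
```

{"fn": "arm_command", "kwargs": {"commands": [[0,0,0,0,0],[0,0,0,0,0],[0,0,0,0,0],[0,0,0,0,0],[0,0,0,0,0]]}}

```text
time: 13.92
position: [431.0, 103.4, 68.2]
ee_rot: [0.013, 1.0, -0.0, 0.002]
force: [0.3, 0.7, -0.3]
gripper_width: 0.17
finger_force: 0.0
```

```bash
python3 -c "
from h import *
o=manip.get_obs();print(o['gripper_width'])
go((452,101.8,68),-1.5)"
```

```text
0.17026198173490167
now [431.  103.4  68.2] yaw -1.5 F [ 0.3  0.7 -0.3] t 13.9 -> shift [-0.0263 -0.0012  0.0003] roll -0.000
```

{"fn": "arm_command", "kwargs": {"commands": [[0,-0.002,0,0,0],[0,-0.002,0,0,0],[-0.01,-0.002,0,0,0],[-0.02,-0.002,0,0,0],[-0.027,-0.002,0,0,0]]}}

```text
time: 14.33
position: [452.1, 101.1, 66.4]
ee_rot: [0.013, 1.0, -0.0, 0.001]
force: [-0.2, -0.1, 0.1]
gripper_width: 0.008
finger_force: 0.0
```

{"fn": "arm_command", "kwargs": {"commands": [[-0.008,0,-0.003,0,0],[-0.015,0,-0.009,0,0],[-0.022,0,-0.015,0,0],[-0.029,0,-0.021,0,0],[-0.036,0,-0.027,0,0]]}}

```text
time: 14.75
position: [473.5, 100.7, 86.4]
ee_rot: [0.013, 1.0, -0.0, -0.008]
force: [-22.1, -0.7, 15.2]
gripper_width: 0.005
finger_force: 11.3
```

```bash
python3 -c "
from h import *
o=manip.get_obs();print(o['gripper_width'])
go((495,101.5,98),-1.5)"
```

```text
0.004669997559148039
now [473.5 100.7  86.4] yaw -1.5 F [-22.1  -0.7  15.2] t 14.8 -> shift [-0.0266  0.0017 -0.0149] roll 0.001
```

{"fn": "arm_command", "kwargs": {"commands": [[0,0,0,0,0],[0,0,0,0,0]]}}

```text
time: 14.92
position: [474.7, 100.6, 87.6]
ee_rot: [0.013, 1.0, -0.0, -0.007]
force: [-19.8, -1.5, 16.9]
gripper_width: 0.005
finger_force: 10.0
```

```bash
python3 - <<'E'
from h import *
go((495,101.5,98),-1.5)
m,p,d=snap("side");m2,p2,d2=snap("scene")
C=np.zeros((600,800,3),np.uint8)
C[:,:400]=cv2.resize(p[125:245,195:275,::-1],(400,600),interpolation=cv2.INTER_CUBIC)
C[:,400:]=cv2.resize(p2[100:220,205:285,::-1],(400,600),interpolation=cv2.INTER_CUBIC)
cv2.imwrite("pics/c6.png",C)
E
```

```text
now [474.7 100.6  87.6] yaw -1.4 F [-19.8  -1.5  16.9] t 14.9 -> shift [-0.0252  0.0017 -0.0133] roll 0.001
```

View pics/c6.png

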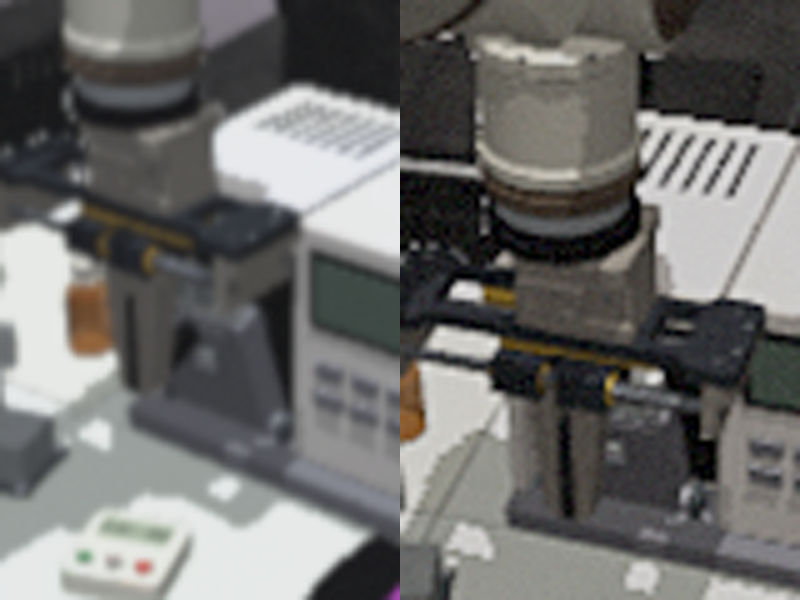

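The crops show the closed fingers against the tab. The holder is about half shut, with the gripper above the head. I'll measure the holder and gauge now.

```bash
python3 - <<'E'
from h import *
o=manip.get_obs();print(o["torque"].round(2),o["force"].round(1))
for n in("side","scene","wrist"):
    m,p,d=snap(n);c=cloud(m,d);q=sel(c,480,570,60,142,40,185)
    for y in (67,76,90,110,125,135):
        r=q[abs(q[:,1]-y)<4];print(n,y,[(z,int(s[:,0].min()),int(s[:,0].max())) for z in range(60,184,8) for s in [r[abs(r[:,2]-z)<4]] if len(s)])
E
```

```text
[-0.19  3.31  0.03] [-19.7  -1.5  16.4]
side 67 [(60, 536, 538), (68, 532, 534), (76, 530, 542), (84, 527, 554), (92, 523, 549), (100, 522, 544), (108, 518, 543), (116, 517, 533), (124, 519, 538), (132, 516, 526), (180, 480, 490)]
side 76 [(60, 536, 538), (68, 533, 535), (76, 530, 532), (84, 528, 532), (92, 526, 527), (100, 523, 525), (108, 519, 523), (116, 519, 526), (124, 520, 520)]
side 90 [(60, 536, 542), (68, 531, 536), (76, 529, 532), (84, 527, 528), (92, 480, 527), (100, 497, 523), (108, 521, 525), (116, 484, 527), (124, 519, 524), (132, 518, 520), (140, 513, 518), (180, 541, 541)]
side 110 [(60, 534, 539), (68, 533, 540), (76, 532, 541), (84, 535, 537), (108, 520, 524), (116, 518, 528), (124, 519, 523), (132, 517, 520)]
side 125 [(60, 536, 537), (68, 537, 537)]
side 135 []
scene 67 [(60, 535, 539), (68, 535, 549), (76, 530, 550), (84, 527, 548), (92, 525, 548), (100, 523, 539), (108, 521, 538), (116, 519, 539), (124, 521, 526), (140, 518, 523), (148, 514, 521), (164, 543, 543), (172, 540, 540), (180, 481, 482)]
scene 76 [(60, 537, 540), (68, 535, 536), (76, 531, 532), (84, 529, 532), (92, 526, 530), (100, 524, 526), (108, 520, 526), (116, 520, 528), (124, 522, 524), (132, 519, 519), (148, 514, 522)]
scene 90 [(60, 538, 540), (68, 534, 538), (76, 532, 540), (84, 528, 530), (92, 482, 529), (100, 525, 527), (108, 520, 527), (116, 519, 530), (124, 523, 525)]
scene 110 []
scene 125 []
scene 135 []
wrist 67 []
wrist 76 []
wrist 90 [(108, 521, 527), (116, 516, 526), (124, 518, 521), (132, 515, 517), (140, 512, 515)]
wrist 110 []
wrist 125 []
wrist 135 []
```

The forces balance as friction jamming: the tab rises faster than the tool. I'll follow its arc more steeply.

{"fn": "arm_command", "kwargs": {"commands": [[0,0,-0.004,0,0],[0,0,-0.008,0,0],[0,0,-0.01,0,0],[0,0,-0.01,0,0]]}}

```text
time: 15.5
position: [479.5, 100.6, 95.9]
ee_rot: [0.013, 1.0, 0.0, -0.0]
force: [-3.0, -0.5, 0.5]
gripper_width: 0.004
finger_force: 1.4
```

```bash
python3 -c "
from h import *
go((495,101.5,106),-1.5)"
```

```text
now [479.5 100.6  95.9] yaw -1.5 F [-3.  -0.5  0.5] t 15.5 -> shift [-0.0193  0.0017 -0.0126] roll -0.000
```

{"fn": "arm_command", "kwargs": {"commands": [[-0.004,0,-0.004,0,0],[-0.008,0,-0.007,0,0],[-0.012,0,-0.009,0,0],[-0.015,0,-0.011,0,0],[-0.015,0,-0.011,0,0]]}}

```text
time: 15.92
position: [492.2, 100.2, 105.8]
ee_rot: [0.013, 1.0, 0.0, -0.0]
force: [-5.9, 1.4, 5.9]
gripper_width: 0.004
finger_force: 3.2
```

```bash
python3 -c "
from h import *
go((495,101.5,106),-1.5)"
```

```text
now [492.2 100.2 105.8] yaw -1.5 F [-5.9  1.4  5.9] t 15.9 -> shift [-0.0035  0.0017 -0.0002] roll -0.000
```

{"fn": "arm_command", "kwargs": {"commands": [[-0.001,0,-0.003,0,0],[-0.003,0,-0.004,0,0],[-0.005,0,-0.005,0,0],[-0.006,0,-0.005,0,0],[-0.006,0,-0.005,0,0]]}}

```text
time: 16.33
position: [496.8, 100.1, 109.2]
ee_rot: [0.013, 1.0, 0.0, 0.0]
force: [-5.4, 0.2, 3.9]
gripper_width: 0.003
finger_force: 2.3
```

```bash
python3 -c "
from h import *
go((495,101.5,106),-1.5)"
```

```text
now [496.8 100.1 109.2] yaw -1.5 F [-5.4  0.2  3.9] t 16.3 -> shift [0.0023 0.0017 0.004 ] roll -0.000
```

{"fn": "arm_command", "kwargs": {"commands": [[-0.002,0,0,0,0],[-0.004,0,0,0,0],[-0.005,0,0,0,0],[-0.005,0,0,0,0]]}}

```text
time: 16.67
position: [498.8, 100.0, 109.0]
ee_rot: [0.013, 1.0, -0.0, -0.002]
force: [-10.5, -0.4, 10.3]
gripper_width: 0.006
finger_force: 5.9
```

```bash
python3 -c "
from h import *
go((495,101.5,106),-1.5)"
```

```text
now [498.8 100.  109. ] yaw -1.5 F [-10.5  -0.4  10.3] t 16.7 -> shift [0.0048 0.0017 0.0037] roll 0.000
```

{"fn": "arm_command", "kwargs": {"commands": [[0,0,-0.002,0,0],[-0.001,0,-0.004,0,0],[-0.003,0,-0.004,0,0],[-0.004,0,-0.004,0,0],[-0.004,0,-0.004,0,0]]}}

```text
time: 17.08
position: [498.9, 100.1, 110.0]
ee_rot: [0.013, 1.0, -0.0, -0.006]
force: [-15.6, -0.9, 5.3]
gripper_width: 0.004
finger_force: 7.9
```

```bash
python3 - <<'E'
from h import *
go((495,101.5,106),-1.5)
m,p,d=snap("side");c=cloud(m,d);q=sel(c,500,570,62,90,50,165)
for y in (67,76,85):
    r=q[abs(q[:,1]-y)<4];print(y,[(z,s[:,0].min().round(1)) for z in range(56,164,8) for s in [r[abs(r[:,2]-z)<4]] if len(s)])
E
```

```text
now [498.9 100.1 110. ] yaw -1.5 F [-15.6  -0.9   5.3] t 17.1 -> shift [0.0049 0.0017 0.005 ] roll 0.000
67 [(56, np.float64(543.6)), (64, np.float64(545.7)), (72, np.float64(545.8)), (80, np.float64(545.3)), (88, np.float64(542.9)), (96, np.float64(544.3)), (104, np.float64(545.4)), (112, np.float64(544.3)), (120, np.float64(546.4)), (128, np.float64(546.2)), (136, np.float64(551.8)), (144, np.float64(549.8)), (152, np.float64(551.9))]
76 [(56, np.float64(543.2)), (64, np.float64(543.3)), (72, np.float64(544.4)), (80, np.float64(544.6)), (88, np.float64(543.5)), (96, np.float64(545.7)), (104, np.float64(541.4)), (112, np.float64(544.9)), (120, np.float64(546.1)), (128, np.float64(545.2)), (136, np.float64(550.4)), (144, np.float64(549.5))]
85 [(56, np.float64(545.8)), (64, np.float64(545.2)), (72, np.float64(544.3)), (80, np.float64(545.5)), (88, np.float64(542.9)), (96, np.float64(544.0)), (104, np.float64(544.6)), (112, np.float64(500.6)), (120, np.float64(502.7)), (128, np.float64(501.6)), (136, np.float64(500.9)), (144, np.float64(502.4)), (152, np.float64(500.2)), (160, np.float64(500.3))]
```

The holder face is vertical and the force rises without movement, so it's shut. I'll back off and verify.

{"fn": "arm_command", "kwargs": {"commands": [[0.01,0,0,0,0],[0.03,0,0,0,0],[0.06,0,0,0,0],[0.1,0,-0.03,0,0],[0.14,0.02,-0.06,0,0]]}}

```text
time: 17.55
position: [392.2, 117.0, 158.7]
ee_rot: [0.014, 1.0, -0.0, -0.0]
force: [1.4, 0.9, 0.8]
gripper_width: 0.006
finger_force: 0.0
```

{"fn": "arm_command", "kwargs": {"commands": [[0.02,0.05,-0.05,0,0],[0.02,0.1,-0.1,0,0],[0.02,0.1,-0.13,0,0],[0.02,0.1,-0.13,0,0],[0.02,0.1,-0.13,0,0]]}}

```text
time: 17.97
position: [381.8, 200.2, 267.1]
ee_rot: [0.012, 1.0, 0.001, 0.005]
force: [-0.4, 0.5, -0.2]
gripper_width: 0.008
finger_force: 0.0
```

```bash
python3 - <<'E'
from h import *
go((390,190,330),-1.5)
C=np.zeros((560,800,3),np.uint8)
for i,n in enumerate(("side","scene")):
    m,p,d=snap(n);c=cloud(m,d);q=sel(c,490,575,62,142,50,163)
    for y in (72,80,90,110,125):
        r=q[abs(q[:,1]-y)<4];print(n,y,[(z,s[:,0].min().round(0)) for z in range(72,164,8) for s in [r[abs(r[:,2]-z)<4]] if len(s)], r[:,2].max().round(1) if len(r) else '')
    q=sel(c,500,575,75,130,130,163);print(" head",q.min(0).round(1),q.max(0).round(1))
    for nm,y0,y1 in(("L",270,360),("Rr",165,269)):
        q=sel(c,390,500,y0,y1,100,111); print(" head",nm,rect(q) if len(q)>5 else 0,len(q))
    C[:,400*i:400*i+400]=cv2.resize(p[120:260,150:250,::-1] if i==0 else p[110:250,160:260,::-1],(400,560),interpolation=cv2.INTER_CUBIC)
cv2.imwrite("pics/c7.png",C)
E
```

```text
now [381.8 200.2 267.1] yaw -1.4 F [-0.4  0.5 -0.2] t 18.0 -> shift [-0.0113 -0.0123 -0.0785] roll 0.003
side 72 [(72, np.float64(544.0)), (80, np.float64(544.0)), (88, np.float64(543.0)), (96, np.float64(544.0)), (104, np.float64(546.0)), (112, np.float64(544.0)), (120, np.float64(546.0)), (128, np.float64(549.0)), (136, np.float64(550.0)), (144, np.float64(551.0)), (152, np.float64(550.0)), (160, np.float64(553.0))] 157.5
side 80 [(72, np.float64(548.0)), (80, np.float64(545.0)), (88, np.float64(545.0)), (96, np.float64(545.0)), (104, np.float64(545.0)), (112, np.float64(546.0)), (120, np.float64(546.0)), (128, np.float64(547.0)), (136, np.float64(549.0)), (144, np.float64(551.0)), (152, np.float64(551.0))] 155.8
side 90 [(72, np.float64(547.0)), (80, np.float64(546.0)), (88, np.float64(546.0)), (96, np.float64(545.0)), (104, np.float64(543.0)), (112, np.float64(517.0)), (120, np.float64(545.0)), (128, np.float64(546.0)), (136, np.float64(550.0)), (144, np.float64(549.0)), (152, np.float64(551.0)), (160, np.float64(552.0))] 156.9
side 110 [(72, np.float64(545.0)), (80, np.float64(5
[... 1518 characters left out ...]
cene 110 [(72, np.float64(548.0)), (80, np.float64(548.0)), (104, np.float64(551.0)), (112, np.float64(546.0)), (120, np.float64(515.0)), (128, np.float64(548.0)), (136, np.float64(551.0)), (144, np.float64(553.0)), (152, np.float64(552.0)), (160, np.float64(553.0))] 158.1
scene 125 [(72, np.float64(546.0)), (80, np.float64(547.0)), (88, np.float64(547.0)), (96, np.float64(548.0)), (104, np.float64(548.0)), (112, np.float64(548.0)), (120, np.float64(549.0)), (128, np.float64(548.0)), (136, np.float64(553.0)), (144, np.float64(553.0)), (152, np.float64(552.0)), (160, np.float64(553.0))] 158.6
 head [550.3  75.2 130.1] [561.5 129.9 158.6]
 head L 0 0
 head Rr [449.1 224.7  13.2  67.   16.4] 96
```

View pics/c7.png

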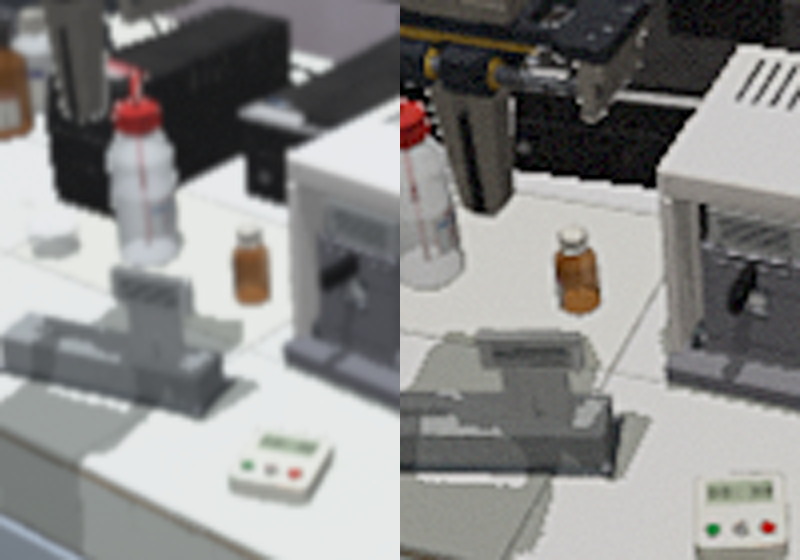

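The crops show the holder shut with the gauge head in it at (750,235) right. The slit gauge is standing in its slot, and the bottle and timer haven't moved. The head top is at z≈156 as expected, so I'll hand in.

```bash
python3 -c "
from h import *
print(manip.sign_off())"
```

```text
the job is handed in; nothing more can be done
None
```

The round-hole gauge is seated in the holder, which is swung fully shut. The slit gauge still stands in its slot, the timer and bottle look unmoved in the last pictures (the screwdriver was out of those crops, and the arm never worked near it), and the job is handed in at about 18 s; no verdict came back.

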